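# Pin the gear stack to its base

## Robot

A 6-joint arm with a two-finger parallel gripper is mounted at the origin on the work surface. World frame = base frame: x ahead of the robot, y to its left, z up, the work surface at z = 0. Lengths are in mm, angles in rad, forces in N, time in s.
With the tool pointing down it reaches from about 275 to 750 mm from the base axis. Payload 10.2 kg.
Tool frame: the origin (TCP) lies at the very end of the fingers, on their centre line; the grasp point (between the pads) lies 19 mm behind it (ctrl.tcp_to_grasp is the distance from the TCP to the grasp point, in mm); z points along the fingers, y is the direction in which the jaws open and shut (so a half turn about z gives the same grasp; the last joint's range is limited). The gripper opens to 85 mm and grips with 20 to 120 N. Pads are 22 mm wide; open, the fingers measure 114 mm over their backs; the gripper's body (76 mm by 85 mm) begins 54 mm behind the grasp point. The pads swing forward as they close: fully open they stand 13 mm farther back than shut.
Start: joints at [-1.335, 0.313, 1.498, -0, 1.331, -0.223], TCP at [232.497, -470.719, 231.294] pointing down, gripper open.
Joint ranges: [-2.94, 2.94], [-0.97, 2.17], [0.19, 2.56], [-1.23, 4.37], [0.02, 3.11], [-2.88, 2.88]. Speed limits (rad/s): [2.39, 2.39, 3.01, 3.14, 3.14, 3.14].

## Interface

Orientations are given as a unit quaternion [w, x, y, z].
In Python, from rig import ctrl, cams, job gives the robot as it stands. The module is installed in compiled form; this text tells all that it offers.
- The arm moves only by the tool drive_tool, never from a script. Its arguments are lists of equal length, an entry for each row: "gripper": the opening, from 0 (shut) to 1 (fully open); "dp": the shift along the tool's x, y, z normalised to -1 to 1, where 1 is 0.2 m, a list of three; "twist": the turn about the tool's z normalised to -1 to 1, where 1 is 90 degrees. In form: {"gripper": [gripper, ...], "dp": [[tx, ty, tz], ...], "twist": [twist, ...]}. A call has 1 to 20 rows; each row is the pose to reach, as a shift and turn from the pose commanded when the call began, along the tool's axes at that moment; what a row does not reach only later rows make up. A row lasts 1/10 s, in which the tool goes at most 50 mm and 8.59 degrees, less where a joint would pass 70% of its speed; a pose out of reach is approached as far as the arm can. A call with a number of a shift or a turn outside -1 to 1 is refused whole. A call with a gripper value outside its range is refused whole. The fingers move at their own pace and stop on an object; "newtons" is the grip in N (left out, the last holds). Time passes only in rows, so rows that repeat a pose let the fingers close. It gives the time, the measured TCP pose, the force and the opening at its end, in the units of the state.
- ctrl.sense(): the state, without advancing time (a new reading comes with each control period).
- cams.capture(name): name is "scene" or "top" or "wrist"; returns a dict with "pixels" (420x560x3 uint8, red, green, blue), "camera_matrix" (3x3 intrinsics, pixels), "xyz" and "orientation" of the camera in the world; the wrist camera has in their place "hand_eye" (4x4, takes a point from camera to tool coordinates, whose origin is the TCP and whose axes are the flange's). Camera axes: x right, y down, z forward; pixel columns grow to the right and rows downward; lengths in mm; the calibration is good to about 2 mm. The wrist camera is an equidistant fisheye: a pixel r from the principal point sees the ray r / f radians off the axis. A picture is of the moment at which its call begins: read the wrist's pose just before it. There is no depth.
- job.finish_job(): hands the job in, once; it reports no verdict.
The state is a dict: "time_s": time; "joints": joint angles; "dq": joint speeds; "tau": joint torques, N m; "eef_pos": TCP position; "ee_rot": TCP orientation; "force": force on the tool from outside, world axes, zero at the start; "wrist_torque": the same for the moment, N m; "grip_width": opening from 0.0 (shut) to 1.0 (fully open).
Only numpy, scipy, OpenCV 4.12 (cv2) and the standard library are available. Lean on these libraries where they do the work, as an engineer would, in place of code of your own. Each camera call takes 0.05 s, during which the arm holds its last target.

## Task

Pin the two stacked gears to the green base under them: take the red-topped pin out of the wooden block, lower it through the holes of both gears into the base, and let go when it is fully home with its collar flat on the upper gear. Keep hold of it until its nose is well inside the base (do not drop it in), keep the gears on their base, and leave the yellow-topped pin in the block.

Things in the scene. Friction and masses are not known exactly. Their poses are not given: they have to be found in the camera images.
- pin_red: Upright steel pin in a wooden block. Shaft 20 mm wide, 62 mm long, its last 14 mm narrowing to a 10 mm nose; collar 42 mm wide, 6 mm thick; above it a red cylindrical grip 22 mm wide, 38 mm tall. 0.24 kg. Origin: on the axis at the collar's underside, z up (grip z +6 to +44 mm). At the start its y axis lies along the row of two pins, x across it: fingers closing along x clear the other pin.
- pin_nose (a point): Centre of the red-topped pin's nose (lower end), 62 mm under pin_red's origin on its axis. At the start it is inside the fixed wooden block, which is 70 x 130 mm and 68 mm high, with two 25 mm holes 60 mm apart; the collars of both pins rest on its top.
- base: Green base plate bolted to the bench, 120 x 120 x 30 mm, with a vertical 32 mm through hole in its middle and 6 mm high bolt heads at its corners. Origin: middle of its underside (bench height), on the hole's axis, z up. On it lie a steel gear (105 mm wide, 20 mm thick) and on that the brass gear; all holes are 32 mm wide and in line to about 2 mm.
- gear_top: Upper, brass gear, loose, 85 mm wide, 16 mm thick, 0.5 kg, with a 32 mm hole. Origin: middle of its underside, on the hole's axis, z up. Its underside is 50 mm and its top 66 mm above the bench; the pin's collar comes to rest on that top.
- pin_yellow: Yellow-topped pin in the block's other hole: same collar and grip as the red-topped one, but a 30 mm shaft, too short to reach the base; its top is 112 mm above the bench. Origin: on its axis at the collar's underside, z up.
Mind the look-alikes: they are no part of the job. Several things have the shape of the base; the one meant has the colours described above. What is shaped like the pin_red but pink is not meant.

How it is judged (in metres and radians):
On the way:
1. the pin's nose is inside the base's hole while the fingers hold the pin (z of pin_nose in the frame of base below 0.027 m and horizontal distance between pin_nose and base below 0.012 m and contact force between the fingers and pin_red above 1 N), for 0.05 s.
At the end, for the whole second after the job is handed in: Red-topped pin at rest through both gears into the base: collar's underside 61-71 mm above the base's underside, nose within 12 mm of the base's axis, tilt under 0.15 rad; brass gear's underside 45-55 mm above the base's underside, its axis within 20 mm of the base's (z of pin_red in the frame of base between 0.061 and 0.071 m and horizontal distance between pin_nose and base below 0.012 m and angle between pin_red's own z axis and vertical below 0.15 rad and z of gear_top in the frame of base between 0.045 and 0.055 m and horizontal distance between gear_top and base below 0.02 m and linear speed of pin_red below 0.02 m/s); the robot touches nothing.
It fails at once if the yellow-topped pin is moved by more than 20 mm from its place in the block (distance of pin_yellow from where it was at the start of the episode above 0.02 m).
It also fails if it takes over 48 s, if anything falls off the work surface, if the arm or the gripper's body presses on something with over 40 N, if the wrist force passes 120 N, or if a joint passes its speed limit or range.

## Working session

There is one attempt and no reset: what is moved stays moved. The work goes in short steps, Python scripts to look and compute and a tool call to move; the robot and the scene stay as the last step left them, time stands still between calls to the robot, and variables do not carry over. Pictures are saved under pics/ and viewed, and the job is handed in when it is done.

Besides the shell and the picture viewer there is one more tool, called after "Call:" as name(argument=value, ...) on one line, values as JSON. drive_tool: Moves the arm, as the interface text tells. Scaled input: -1 to 1 covers 0.2 m each way for a shift and 90 degrees each way for a turn. Its arguments: {"type":"object","properties":{"gripper":{"type":"array","items":{"type":"number"}},"dp":{"type":"array","items":{"type":"array","items":{"type":"number"}}},"twist":{"type":"array","items":{"type":"number"}},"newtons":{"type":"number"}},"required":["gripper","dp","twist"]}

```bash
mkdir -p pics; python3 - <<'E'
from rig import ctrl,cams
import cv2,pickle
s=ctrl.sense();print(s, ctrl.tcp_to_grasp)
d={'s':s}
for n in ["scene","top","wrist"]:
    c=cams.capture(n);d[n]=c
    cv2.imwrite(f"pics/{n}0.png",c["pixels"][:,:,::-1])
    print(n,{k:v for k,v in c.items() if k!="pixels"})
pickle.dump(d,open("d0.pkl","wb"))
E
```

```text
{'time_s': 0.0, 'joints': array([-1.33540091e+00,  3.13466920e-01,  1.49844063e+00,  8.92610459e-06,
        1.33101842e+00, -2.23423947e-01]), 'dq': array([-0.00037526, -0.00175765, -0.00172315,  0.00053428,  0.00039263,
       -0.00027942]), 'tau': array([-5.05394928e-04, -4.12260211e+01, -2.59742153e+01, -2.22077460e-04,
        4.17216957e-03, -4.15690650e-06]), 'eef_pos': array([ 232.43440132, -470.45116423,  230.72509008]), 'ee_rot': array([-6.66670766e-04,  9.73800830e-01,  2.27401626e-01,  3.44175169e-07]), 'force': array([ 0.91345972, -0.33086609, -0.72379873]), 'wrist_torque': array([0.0149962 , 0.03582183, 0.00538484]), 'grip_width': 0.9982051684402974} 18.700000000000003
scene {'camera_matrix': array([[474.08670431,   0.        , 274.65517689],
       [  0.        , 474.08670431, 205.93771258],
       [  0.        ,   0.        ,   1.        ]]), 'xyz': array([1157.14626553,  245.48700015,  759.8391349 ]), 'orientation': array([-0.22240242,  0.50800086,  0.76524069, -0.32692351])}
top {'camera_matrix': array([[394.41477675,   0.        , 277.87893779],
       [  0.        , 394.41477675, 211.20457205],
       [  0.        ,   0.        ,   1.        ]]), 'xyz': array([4.12771436e+02, 7.59695325e-01, 9.39255653e+02]), 'orientation': array([ 0.00784149, -0.70557966,  0.70781581, -0.03305487])}
wrist {'camera_matrix': array([[325.1922621,   0.       , 280.6801218],
       [  0.       , 325.1922621, 209.3587897],
       [  0.       ,   0.       ,   1.       ]]), 'hand_eye': array([[ 3.81095666e-04, -9.49617501e-01, -3.13411002e-01,
         8.00289473e+01],
       [ 9.99999350e-01,  6.98771635e-04, -9.01277728e-04,
         4.84065905e-01],
       [ 1.07487182e-03, -3.13410455e-01,  9.49617150e-01,
        -1.43847488e+02],
       [ 0.00000000e+00,  0.00000000e+00,  0.00000000e+00,
         1.00000000e+00]])}
```

View pics/scene0.png

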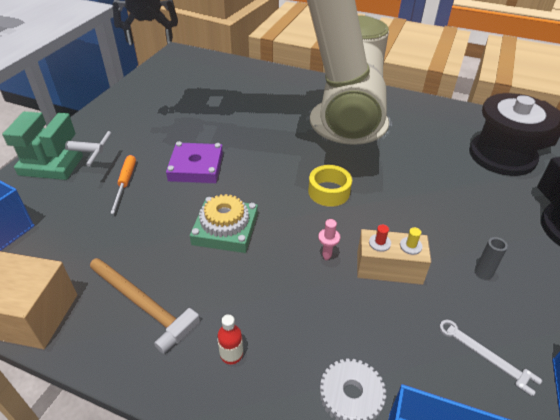

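View pics/top0.png

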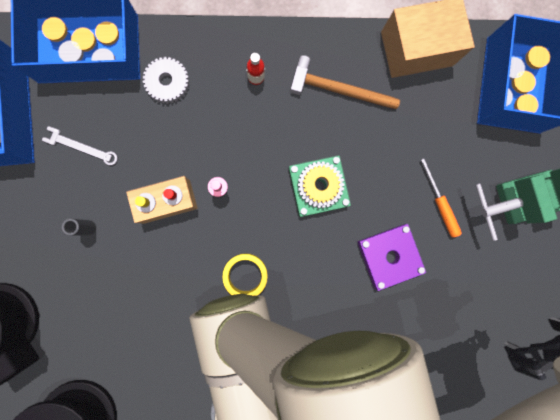

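View pics/wrist0.png

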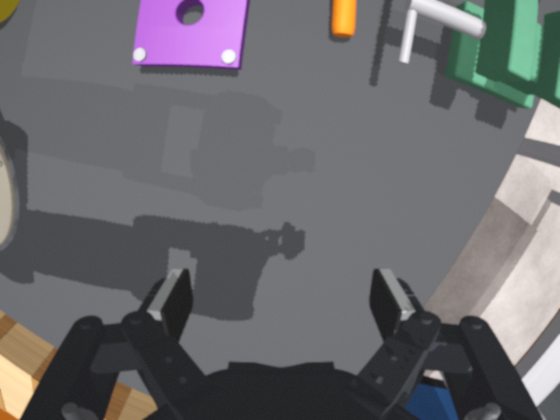

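The scene and top views show the block with the red pin (top view about 169,195) and the yellow pin (140,202). The gears on the green base are at about (322,184), and the pink decoy is at (217,187). I'll enlarge these areas to measure them.

```bash
cat > h.py <<'E'
import numpy as np
from scipy.spatial.transform import Rotation as R
def rot(q): return R.from_quat([q[1],q[2],q[3],q[0]]).as_matrix()
def ray(c,u,v):
    K=c["camera_matrix"]; d=np.array([(u-K[0,2])/K[0,0],(v-K[1,2])/K[1,1],1]); return rot(c["orientation"])@d
def plane(c,u,v,z):
    d=ray(c,u,v);p=c["xyz"];return p+d*(z-p[2])/d[2]
def proj(c,P):
    q=rot(c["orientation"]).T@(np.array(P)-c["xyz"]);K=c["camera_matrix"];return K[:2,:2]@(q[:2]/q[2])+K[:2,2]
def wray(c,u,v):
    K=c["camera_matrix"];x=u-K[0,2];y=v-K[1,2];r=np.hypot(x,y)+1e-9;t=r/K[0,0]
    return np.array([np.sin(t)*x/r,np.sin(t)*y/r,np.cos(t)])
def wplane(c,s,u,v,z):
    H=c["hand_eye"];Rt=rot(s["ee_rot"]);d=Rt@H[:3,:3]@wray(c,u,v);p=Rt@H[:3,3]+s["eef_pos"];return p+d*(z-p[2])/d[2]
def wproj(c,s,P):
    H=c["hand_eye"];Rt=rot(s["ee_rot"]);q=Rt.T@(np.array(P)-s["eef_pos"]);q=H[:3,:3].T@(q-H[:3,3])
    r=np.hypot(q[0],q[1]);t=np.arctan2(r,q[2]);K=c["camera_matrix"];return K[:2,2]+K[0,0]*t*q[:2]/r
E
python3 - <<'E'
import pickle,cv2,numpy as np
from h import *
d=pickle.load(open("d0.pkl","rb"))
t=d["top"];s=d["scene"]
cv2.imwrite("pics/t_crop.png",np.hstack([cv2.resize(t["pixels"][165:235,115:205,::-1],None,fx=4.4,fy=4.4,interpolation=2),cv2.resize(t["pixels"][150:220,280:370,::-1],None,fx=4.4,fy=4.4,interpolation=2)]))
cv2.imwrite("pics/s_crop.png",np.hstack([cv2.resize(s["pixels"][215:285,350:440,::-1],None,fx=4.4,fy=4.4,interpolation=2),cv2.resize(s["pixels"][185:255,185:275,::-1],None,fx=4.4,fy=4.4,interpolation=2)]))
for n,c in(("top",t),("scene",s)):
    h=cv2.cvtColor(c["pixels"],cv2.COLOR_RGB2HSV).astype(int)
    H,S,V=h[...,0],h[...,1],h[...,2]
    red=((H<5)|(H>174))&(S>190)&(V>90);ye=(H>24)&(H<34)&(S>180)&(V>120)
    for nm,m in(("red",red),("yel",ye)):
        k,l,st,ce=cv2.connectedComponentsWithStats(m.astype(np.uint8))
        print(n,nm,[(st[i].tolist(),ce[i].round(1).tolist()) for i in range(1,k) if st[i,4]>15])
print(plane(t,169,195,112),plane(t,140,202,112),plane(t,322,184,66))
E
```

```text
top red [([248, 61, 16, 15, 155], [255.4, 68.1]), ([170, 192, 5, 7, 19], [172.5, 195.6])]
top yel []
scene red [([378, 226, 10, 8, 54], [382.5, 228.7]), ([219, 329, 16, 16, 102], [226.7, 337.1])]
scene yel [([313, 165, 37, 22, 426], [330.9, 175.3]), ([310, 180, 41, 26, 417], [328.4, 195.4]), ([408, 231, 11, 16, 75], [412.5, 240.4])]
[495.00890568 198.33738474 112.        ] [480.43491587 257.91344232 112.        ] [ 524.06419486 -129.5307784    66.        ]
```

View pics/t_crop.png

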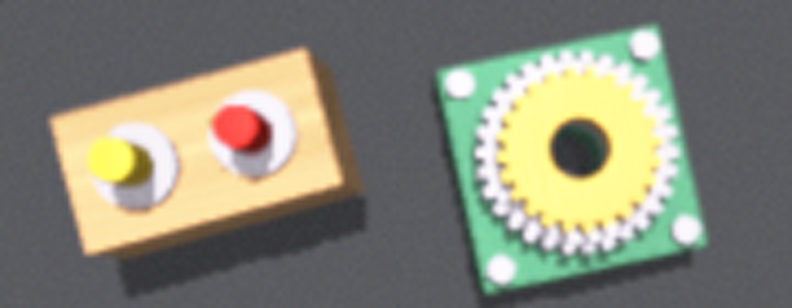

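View pics/s_crop.png

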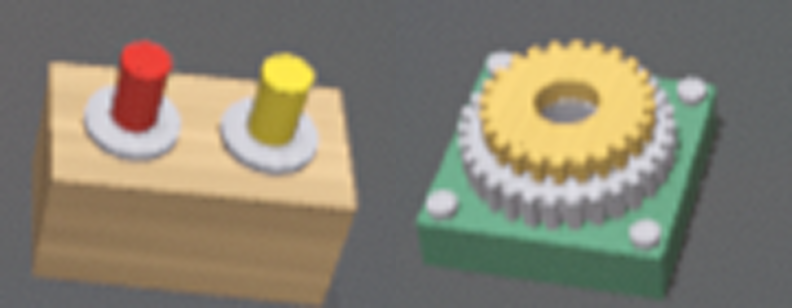

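```bash
python3 - <<'E'
import pickle,numpy as np
from h import *
d=pickle.load(open("d0.pkl","rb"));t=d["top"];s=d["scene"];f=4.4
T=lambda x,y,z:plane(t,115+(x+.5)/f-.5,165+(y+.5)/f-.5,z).round(1)
G=lambda x,y,z:plane(t,280+(x-396+.5)/f-.5,150+(y+.5)/f-.5,z).round(1)
S=lambda x,y,z:plane(s,350+(x+.5)/f-.5,215+(y+.5)/f-.5,z).round(1)
SG=lambda x,y,z:plane(s,185+(x-396+.5)/f-.5,185+(y+.5)/f-.5,z).round(1)
print("red top",T(235,126,112),"collar",T(254,134,74),"| scene",S(147,59,112),S(133,121,74))
print("yel top",T(114,159,112),"collar",T(136,166,74),"| scene",S(289,74,112),S(269,132,74))
print("hole",G(580,149,66),"scene",SG(567,102,66))
b=[G(460,84,36),G(645,45,36),G(687,230,36),G(501,268,36)];print("bolts",b,np.mean(b,0))
b=[SG(500,63,36),SG(692,90,36),SG(645,234,36),SG(442,204,36)];print("bolts",b,np.mean(b,0))
b=[T(52,120,68),T(305,48,68),T(342,185,68),T(86,255,68)];print("block",b,np.mean(b,0))
E
```

```text
red top [498.7 200.4 112. ] collar [498.6 200.2  74. ] | scene [498.7 199.7 112. ] [500.2 200.1  74. ]
yel top [483.  256.9 112. ] collar [482.8 257.8  74. ] | scene [483.5 257.9 112. ] [483.  257.1  74. ]
hole [ 525.2 -128.3   66. ] scene [ 526.1 -129.    66. ]
bolts [array([563.4, -69.7,  36. ]), array([ 584.4, -167.8,   36. ]), array([ 486.3, -188.7,   36. ]), array([466.5, -90.5,  36. ])] [ 525.15  -129.175   36.   ]
bolts [array([ 486.5, -189.9,   36. ]), array([466.2, -91.1,  36. ]), array([564.8, -70.3,  36. ]), array([ 585.2, -167.7,   36. ])] [ 525.675 -129.75    36.   ]
block [array([506.3, 301.3,  68. ]), array([542.5, 176.7,  68. ]), array([473.6, 157.7,  68. ]), array([439. , 283.5,  68. ])] [490.35 229.8   68.  ]
```

Both cameras agree to about 1 mm: red pin (499,200), yellow pin (483,257.5), base (525.4,-129.3). Next I'll move toward a point above the red pin.

Call:
drive_tool(gripper=[1, 1, 1, 1, 1, 1], dp=[[0.9, -0.8, 0], [0.9, -0.8, 0], [0.9, -0.8, 0], [0.9, -0.8, 0], [0.9, -0.8, 0], [0.9, -0.8, 0]], twist=[0, 0, 0, 0, 0, 0], newtons=60)

```text
time_s: 0.75
eef_pos: [324.0, -244.0, 231.4]
ee_rot: [-0.0, 0.973, 0.23, 0.0]
force: [0.3, -0.6, 0.4]
grip_width: 1.002
```

Call:
drive_tool(gripper=[1, 1, 1, 1, 1, 1], dp=[[0.9, -0.8, 0], [0.9, -0.8, 0], [0.9, -0.8, 0], [0.9, -0.8, 0], [0.9, -0.8, 0], [0.9, -0.8, 0]], twist=[0, 0, 0, 0, 0, 0])

```text
time_s: 1.35
eef_pos: [414.4, -21.3, 231.2]
ee_rot: [-0.0, 0.973, 0.23, 0.0]
force: [-0.0, 0.2, -0.8]
grip_width: 0.995
```

Call:
drive_tool(gripper=[1, 1, 1, 1, 1, 1, 1, 1, 1, 1, 1, 1], dp=[[0.85, -0.8, 0], [0.85, -0.8, 0], [0.85, -0.8, 0], [0.85, -0.8, 0], [0.85, -0.8, 0], [0.85, -0.8, 0], [0.85, -0.8, 0], [0.85, -0.8, 0], [0.85, -0.8, 0], [0.85, -0.8, 0], [0.85, -0.8, 0], [0.85, -0.8, 0]], twist=[-0.878, -0.878, -0.878, -0.878, -0.878, -0.878, -0.878, -0.878, -0.878, -0.878, -0.878, -0.878])

```text
time_s: 2.55
eef_pos: [495.3, 193.9, 231.2]
ee_rot: [-0.0, 0.608, 0.794, -0.0]
force: [-0.1, 0.3, 1.0]
grip_width: 0.999
```

```bash
cat >> h.py <<'E'
def go(s,x,y,z,yang=None):
    Rt=rot(s["ee_rot"]);d=Rt.T@(np.array([x,y,z])-s["eef_pos"]);o="dp "+str((d/200).round(4))
    a=np.degrees(np.arctan2(Rt[1,1],Rt[0,1]))
    if yang is not None: o+=" twist %.4f"%(-(((yang-a+90)%180)-90)/90)
    print(o,"yaxis",round(a,2))
E
python3 - <<'E'
from rig import ctrl,cams
from h import *
import cv2
s=ctrl.sense();c=cams.capture("wrist")
print(s["time_s"],s["eef_pos"],s["ee_rot"],s["joints"],s["force"])
cv2.imwrite("pics/w1.png",c["pixels"][:,:,::-1])
for P in([499,200,112],[499,200,74],[483.3,257.5,112]):print(wproj(c,s,P))
go(s,499,200,150,15.3)
E
```

```text
2.55 [495.32006262 193.85037951 231.19753271] [-2.75942010e-05  6.07997977e-01  7.93938569e-01 -8.76571967e-05] [ 1.52649465e-01  3.28283340e-01  1.47693249e+00 -8.38250502e-05
  1.33654154e+00 -1.11054363e-01] [-0.13234133  0.28297929  1.00787821]
[287.29441531 196.31276522]
[286.56379181 185.41757269]
[287.43935645 124.98807678]
dp [0.0249 0.0258 0.406 ] twist -0.0021 yaxis 15.11
```

View pics/w1.png

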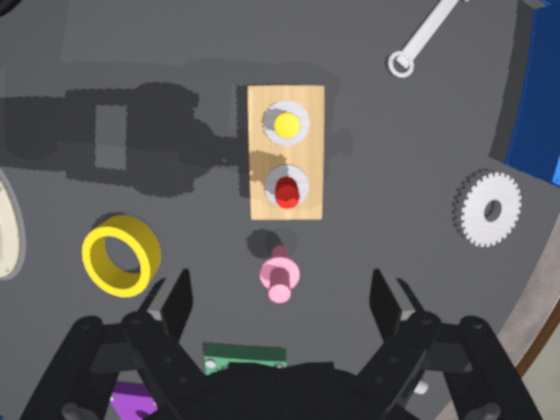

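```bash
python3 - <<'E'
import cv2
i=cv2.imread("pics/w1.png");cv2.imwrite("pics/w1c.png",cv2.resize(i[85:225,235:335],None,fx=4,fy=4,interpolation=2))
E
```

```text
(no output)
```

View pics/w1c.png

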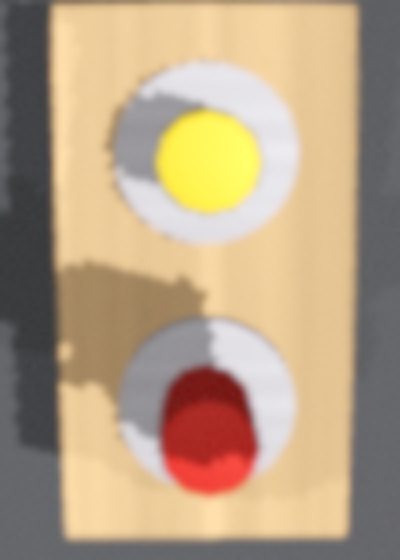

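The red top centre sits at about (287.3,196.8), against a prediction of (287.3,196.3), so the position holds. Next: align, descend to TCP z≈78, then close.

Call:
drive_tool(gripper=[1, 1, 1, 1, 1, 1, 1, 1, 1, 1], dp=[[0.025, 0.026, 0.1], [0.025, 0.026, 0.2], [0.025, 0.026, 0.3], [0.025, 0.026, 0.4], [0.025, 0.026, 0.5], [0.025, 0.026, 0.6], [0.025, 0.026, 0.7], [0.025, 0.026, 0.765], [0.025, 0.026, 0.765], [0.025, 0.026, 0.765]], twist=[-0.002, -0.002, -0.002, -0.002, -0.002, -0.002, -0.002, -0.002, -0.002, -0.002])

```text
time_s: 3.6
eef_pos: [499.2, 200.6, 78.9]
ee_rot: [0.0, 0.606, 0.796, 0.0]
force: [0.6, -0.7, -0.0]
grip_width: 1.002
```

Call:
drive_tool(gripper=[0, 0, 0, 0, 0, 0, 0, 0, 0, 0, 0, 0], dp=[[0, 0, 0], [0, 0, 0], [0, 0, 0], [0, 0, 0], [0, 0, 0], [0, 0, 0], [0, 0, 0], [0, 0, 0], [0, 0, 0], [0, 0, 0], [0, 0, 0], [0, 0, 0]], twist=[0, 0, 0, 0, 0, 0, 0, 0, 0, 0, 0, 0], newtons=60)

```text
time_s: 4.8
eef_pos: [499.1, 200.6, 78.7]
ee_rot: [0.0, 0.605, 0.796, 0.0]
force: [-1.2, 0.8, 5.3]
grip_width: 0.245
```

Gripped, with an opening of about 21 mm. Lifting now.

Call:
drive_tool(gripper=[0, 0, 0, 0, 0, 0, 0, 0, 0, 0, 0, 0], dp=[[0, 0, -0.03], [0, 0, -0.08], [0, 0, -0.15], [0, 0, -0.23], [0, 0, -0.31], [0, 0, -0.4], [0, 0, -0.5], [0, 0, -0.6], [0, 0, -0.7], [0, 0, -0.75], [0, 0, -0.75], [0, 0, -0.75]], twist=[0, 0, 0, 0, 0, 0, 0, 0, 0, 0, 0, 0])

```text
time_s: 6.0
eef_pos: [498.4, 200.5, 227.5]
ee_rot: [-0.0, 0.605, 0.796, -0.0]
force: [-0.5, -0.6, -2.2]
grip_width: 0.239
```

```bash
python3 - <<'E'
from rig import ctrl,cams
from h import *
import cv2
s=ctrl.sense();c=cams.capture("wrist");e=cams.capture("scene")
print(s["time_s"],s["eef_pos"],s["grip_width"],s["force"])
cv2.imwrite("pics/w2.png",c["pixels"][:,:,::-1])
cv2.imwrite("pics/s2.png",cv2.resize(e["pixels"][130:300,290:460,::-1],None,fx=3.4,fy=3.4,interpolation=2))
go(s,525.4,-129.3,228)
E
```

```text
6.0 [498.42417513 200.49398752 227.5211201 ] 0.23901592350129852 [-0.53815987 -0.57742791 -2.17180628]
dp [-1.6251 -0.3103 -0.0022] yaxis 15.48
```

View pics/w2.png

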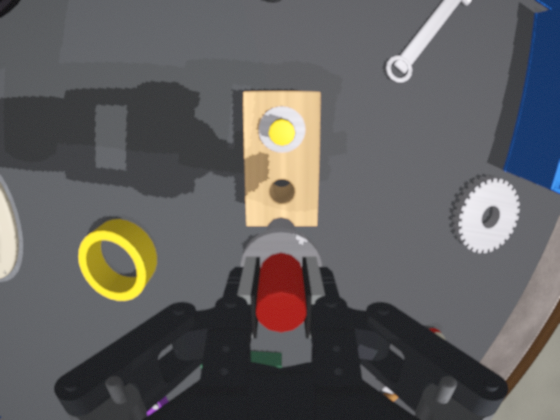

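View pics/s2.png

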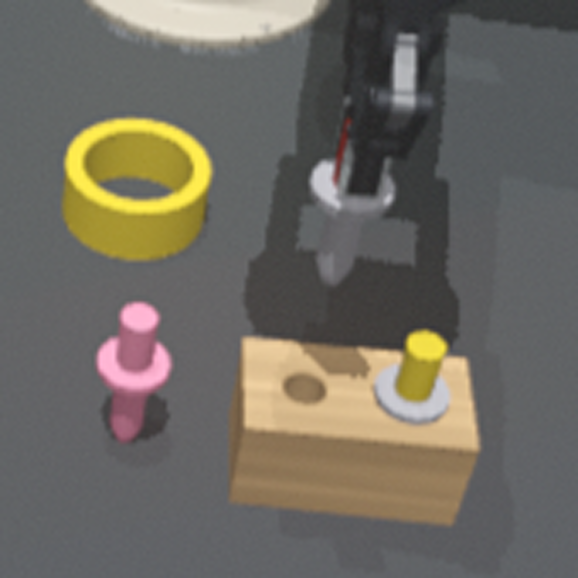

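The pin is held upright and clear of the block, and the yellow pin hasn't moved. I'll carry it over to the gears.

Call:
drive_tool(gripper=[0, 0, 0, 0, 0, 0, 0], dp=[[-0.07, -0.014, 0], [-0.2, -0.04, 0], [-0.35, -0.07, 0], [-0.5, -0.1, 0], [-0.65, -0.125, 0], [-0.75, -0.145, 0], [-0.81, -0.155, 0]], twist=[0, 0, 0, 0, 0, 0, 0])

```text
time_s: 6.8
eef_pos: [512.0, 34.0, 227.9]
ee_rot: [-0.0, 0.606, 0.795, -0.0]
force: [-0.3, 0.1, -1.0]
grip_width: 0.24
```

Call:
drive_tool(gripper=[0, 0, 0, 0, 0, 0, 0, 0, 0, 0], dp=[[-0.07, -0.014, 0], [-0.2, -0.04, 0], [-0.35, -0.07, 0], [-0.5, -0.1, 0], [-0.65, -0.125, 0], [-0.75, -0.145, 0], [-0.8, -0.152, 0], [-0.815, -0.155, 0], [-0.815, -0.155, 0], [-0.815, -0.155, 0]], twist=[0, 0, 0, 0, 0, 0, 0, 0, 0, 0])

```text
time_s: 7.8
eef_pos: [525.8, -128.3, 228.3]
ee_rot: [-0.0, 0.605, 0.796, 0.0]
force: [0.9, 0.2, -2.1]
grip_width: 0.237
```

```bash
cat > look.py <<'E'
import sys
from rig import ctrl,cams
from h import *
import cv2,pickle
n=sys.argv[1]
s=ctrl.sense();e=cams.capture("scene");t=cams.capture("top")
print(s["time_s"],s["eef_pos"],s["grip_width"],s["force"])
pickle.dump((s,e,t),open(n+".pkl","wb"))
a=cv2.resize(e["pixels"][120:260,160:290,::-1],None,fx=4,fy=4,interpolation=2)
b=cv2.resize(t["pixels"][130:235,275:372,::-1],None,fx=4,fy=4,interpolation=2)
b=np.vstack([b,np.zeros((a.shape[0]-b.shape[0],b.shape[1],3),np.uint8)])[:560,:280] if 0 else b
cv2.imwrite(f"pics/{n}s.png",a);cv2.imwrite(f"pics/{n}t.png",b)
go(s,525.4,-129.3,s["eef_pos"][2])
E
python3 look.py k1
```

```text
7.8 [ 525.8242018  -128.25807371  228.31844955] 0.2370167499560082 [ 0.88446861  0.1807852  -2.10523106]
dp [-0.0045 -0.0034 -0.    ] yaxis 15.55
```

View pics/k1s.png

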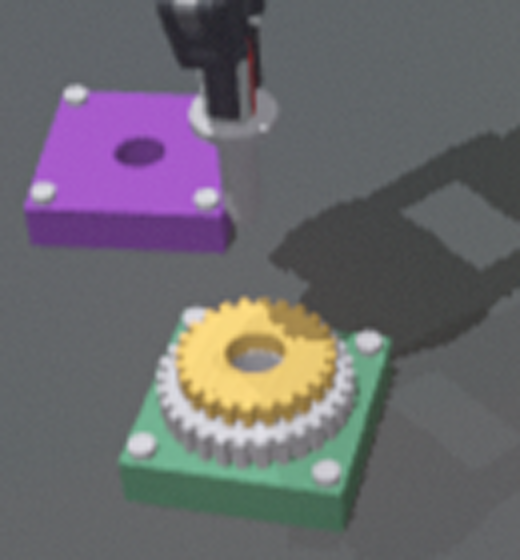

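View pics/k1t.png

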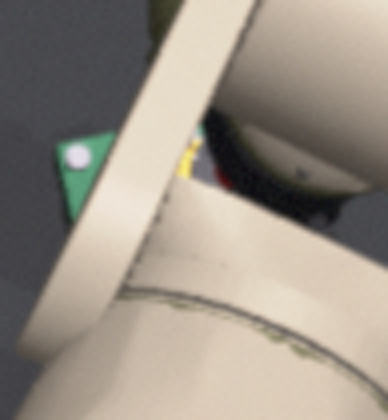

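```bash
python3 - <<'E'
import pickle
from h import *
s,e,t=pickle.load(open("k1.pkl","rb"))
for P in([525.8,-128.3,220.5],[525.8,-128.3,156]):
    p=proj(e,P);print((p-[160,120]+.5)*4-.5)
E
```

```text
[235.45302586 116.53444017]
[244.95588718 221.58456597]
```

The collar (233,114) and nose (about 241,223) match the projections to about 1 source pixel. Lowering to just above the gears.

Call:
drive_tool(gripper=[0, 0, 0, 0, 0, 0, 0, 0], dp=[[-0.004, -0.003, 0.05], [-0.004, -0.003, 0.12], [-0.004, -0.003, 0.2], [-0.004, -0.003, 0.28], [-0.004, -0.003, 0.34], [-0.004, -0.003, 0.37], [-0.004, -0.003, 0.37], [-0.004, -0.003, 0.37]], twist=[0, 0, 0, 0, 0, 0, 0, 0])

```text
time_s: 8.7
eef_pos: [525.7, -130.2, 154.8]
ee_rot: [0.0, 0.605, 0.796, 0.0]
force: [-0.4, -0.7, -1.9]
grip_width: 0.244
```

```bash
python3 look.py k2; python3 - <<'E'
import pickle
from h import *
s,e,t=pickle.load(open("k2.pkl","rb"));p=s["eef_pos"]
for dz in (-7.5,-72.5):
    print((proj(e,[p[0],p[1],p[2]+dz])-[160,120]+.5)*4-.5)
print((proj(e,[525.4,-129.3,66])-[160,120]+.5)*4-.5)
E
```

```text
8.7 [ 525.74965387 -130.20134047  154.77414945] 0.24352822072965294 [-0.44663883 -0.67615539 -1.86978697]
dp [ 0.0048 -0.0005 -0.    ] yaxis 15.49
[242.82988176 234.01627923]
[251.58082303 329.13825656]
[255.4718122  351.67228872]
```

View pics/k2s.png

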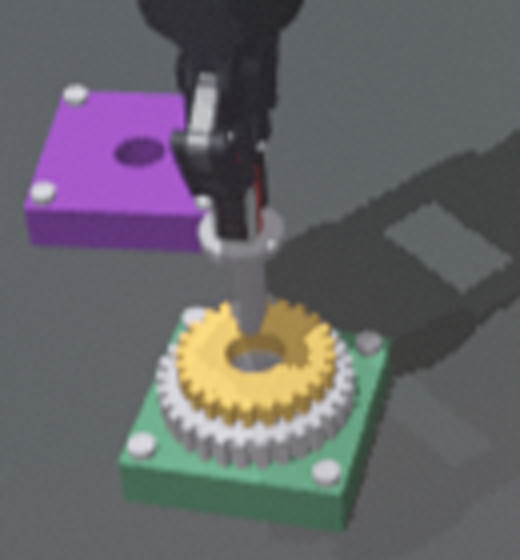

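The nose tip at about (250,332) lines up with the hole at (255,352). I'll lower it slowly and stop partway to check the force.

Call:
drive_tool(gripper=[0, 0, 0, 0, 0, 0, 0, 0, 0, 0, 0], dp=[[0.005, 0, 0.03], [0.005, 0, 0.06], [0.005, 0, 0.1], [0.005, 0, 0.13], [0.005, 0, 0.16], [0.005, 0, 0.19], [0.005, 0, 0.22], [0.005, 0, 0.25], [0.005, 0, 0.27], [0.005, 0, 0.27], [0.005, 0, 0.27]], twist=[0, 0, 0, 0, 0, 0, 0, 0, 0, 0, 0], newtons=40)

```text
time_s: 9.9
eef_pos: [525.3, -129.2, 100.4]
ee_rot: [0.0, 0.605, 0.796, 0.0]
force: [-0.3, -0.5, -1.7]
grip_width: 0.242
```

No contact so far. Going on to just above seated.

Call:
drive_tool(gripper=[0, 0, 0, 0, 0, 0, 0, 0, 0, 0], dp=[[0, 0, 0.02], [0, 0, 0.04], [0, 0, 0.06], [0, 0, 0.08], [0, 0, 0.095], [0, 0, 0.105], [0, 0, 0.112], [0, 0, 0.112], [0, 0, 0.112], [0, 0, 0.112]], twist=[0, 0, 0, 0, 0, 0, 0, 0, 0, 0])

```text
time_s: 10.9
eef_pos: [525.3, -129.2, 78.1]
ee_rot: [0.0, 0.605, 0.796, 0.0]
force: [0.0, 0.6, -1.8]
grip_width: 0.241
```

```bash
python3 look.py k3
```

```text
10.9 [ 525.31154372 -129.19479293   78.06806167] 0.24121916817018152 [ 0.02676935  0.59962218 -1.75157506]
dp [-0.0006  0.0003  0.    ] yaxis 15.49
```

View pics/k3s.png

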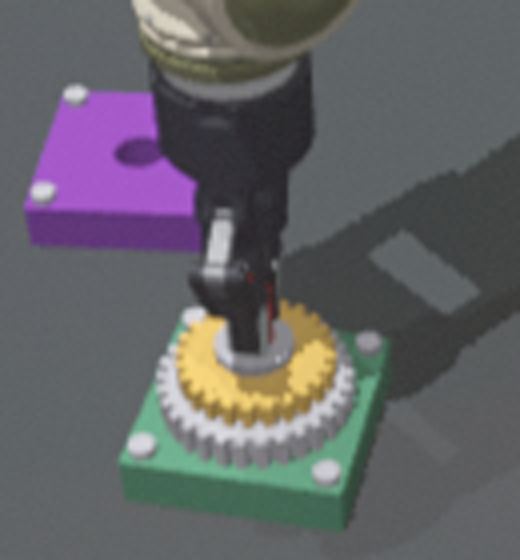

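The collar is about on the gear, with no contact force yet. Lowering in small steps until it touches.

Call:
drive_tool(gripper=[0, 0, 0, 0, 0], dp=[[0, 0, 0.004], [0, 0, 0.008], [0, 0, 0.01], [0, 0, 0.01], [0, 0, 0.01]], twist=[0, 0, 0, 0, 0])

```text
time_s: 11.5
eef_pos: [525.3, -129.2, 76.7]
ee_rot: [0.0, 0.605, 0.796, -0.0]
force: [-2.9, 0.5, 6.0]
grip_width: 0.24
```

Contact: the force rose from -1.8 to +6 N. Releasing, then going straight up.

Call:
drive_tool(gripper=[0.35, 0.5, 0.7, 0.9, 1, 1, 1, 1], dp=[[0, 0, 0], [0, 0, 0], [0, 0, 0], [0, 0, 0], [0, 0, 0], [0, 0, 0], [0, 0, 0], [0, 0, 0]], twist=[0, 0, 0, 0, 0, 0, 0, 0])

```text
time_s: 12.3
eef_pos: [525.2, -129.2, 75.9]
ee_rot: [0.0, 0.605, 0.796, 0.0]
force: [0.3, -0.4, 0.1]
grip_width: 1.003
```

Call:
drive_tool(gripper=[1, 1, 1, 1, 1, 1, 1, 1, 1, 1], dp=[[0, 0, -0.04], [0, 0, -0.1], [0, 0, -0.2], [0, 0, -0.3], [0, 0, -0.45], [0, 0, -0.6], [0, 0, -0.75], [0, 0, -0.8], [0, 0, -0.8], [0, 0, -0.8]], twist=[0, 0, 0, 0, 0, 0, 0, 0, 0, 0])

```text
time_s: 13.3
eef_pos: [524.8, -129.0, 234.8]
ee_rot: [-0.001, 0.605, 0.796, -0.0]
force: [-0.7, 0.1, 0.7]
grip_width: 1.002
```

```bash
python3 look.py k4; python3 - <<'E'
import pickle
from h import *
s,e,t=pickle.load(open("k4.pkl","rb"))
for P in([525.4,-129.3,110],[525.4,-129.3,72],[525.4,-129.3,66]): print((proj(e,P)-[160,120]+.5)*4-.5)
E
```

```text
13.3 [ 524.78925944 -128.97241343  234.83724878] 1.0023259863425662 [-0.70324442  0.10838115  0.72348394]
dp [-0.0024  0.0025 -0.    ] yaxis 15.49
[249.8245468  289.67367119]
[254.72183404 343.43863832]
[255.4718122  351.67228872]
```

View pics/k4s.png

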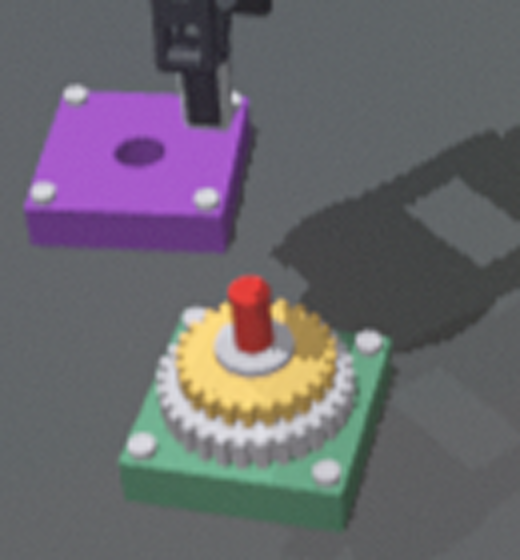

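The pin stands upright and seated. Its top is at about (249,289) against a predicted (250,290), its collar is flat at about (254,345), and the gears are unmoved. Handing in.

```bash
python3 -c "
from rig import job
print(job.finish_job())"
```

```text
the job is handed in; nothing more can be done
None
```

The red-topped pin is through both gears into the green base, with its collar flat on the brass gear. I handed the job in at about 13 s of the 48 s allowed.

- **Insertion:** I held the pin all the way down until the wrist reading rose to about 6 N as the collar met the gear. Then I opened the fingers and went straight up; the gripper is well clear.
- **Final scene picture:** the pin's top and collar are within about 1 mm of where a seated, upright pin should appear. The gears and base look unmoved.
- **Yellow-topped pin:** it was unmoved in the block when I looked after lifting the red pin out. The arm did not go near the block after that.
- **Limits of the checks:** none failed or disagreed. Once the arm was over the base it blocked the top camera, so the later checks, including the final one, used only the scene camera and the wrist force. `finish_job()` gives no verdict.

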